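# Release and remove a coolant tank pressure cap

## Task

Take the pressure cap off the red coolant tank: without pushing down, turn it anticlockwise (seen from above) until you feel it come firmly against its first stop, and hold it there for a second without forcing it, so the pressure can vent. Then press the cap down against its spring, without bottoming it, turn it on past the stop until it comes free, and lift it off. Stand it upright in the open steel parts tray, let go, and leave the engine parts around the work where they are.

Things in the scene. Friction and masses are not known exactly. Their poses are not given: they have to be found in the camera images.
- cap_grip (a point): Centre of the grip bar on top of the black pressure cap (loose, 0.12 kg). The bar is 60 mm long (along x of this frame), 14 mm thick (y) and 30 mm tall (z, up): 15 mm above and 15 mm below this point. Below the bar lies the cap's round disc, 69 mm across, top face 15 mm below this point; its skirt reaches 36 mm below this point.
- cap_foot (a point): Centre of the flat foot of the cap's stem (34 mm diameter), 47 mm below the grip centre; the cap stands on it. Two opposite lugs just above the foot (48 mm across) hold the cap in the neck. Anticlockwise to the first stop it turns 0.15 to 0.75 rad from the start, unknown beforehand and not to be seen. From there, pressed down, about 0.75 rad more to a solid end stop.
- neck_mouth (a point): Centre of the top rim of the tank's aluminium filler neck (62 mm outer diameter, 30 mm tall, axis vertical). With the cap latched its grip centre is 33 mm above this point. In about the last 0.15 rad before the end stop the cap springs up some 4 mm if let rise, and lifts straight out; 20 mm of lift clears the neck.
- tank: Red cast coolant tank with a bolted aluminium top plate, fixed, 184 x 114 x 70 mm (x, y, z), origin at the centre of its underside. The filler neck stands on its top, 25 mm to the tank's -x side. Its yaw tells nothing of where the cap's stops are.
- seal (a joint): Travel (m) of the spring seal under the cap: about 0 with the cap latched, more as the cap is pressed down, -0.004 when the cap has popped up or is off. The spring pushes up with about 7 N at 0 and 1 N more per mm. The first stop is cleared from 5.5 mm on; it bottoms at 12 mm, and more than 10.5 mm counts as bottoming.
- catch (a joint): Turn (rad) of the sprung catch that makes the first stop: 0 when nothing pushes on it, more as the cap is turned anticlockwise against it. It takes 0.15 N m to start moving and 5 N m per rad more, besides up to 0.15 N m of rubbing of the latched cap. Above 0.025 the cap is firmly at the stop; above 0.09 the stop is forced.
- tray: Open steel parts tray, 190 x 150 x 28 mm (x, y, z), wall and floor 4 mm, fixed. Origin at the centre of its underside; z up. It stands to the left or the right of the tank.
- piston: Aluminium piston standing loose, 86 mm diameter, 70 mm tall, on the other side of the tank from the tray. Origin at the centre of its underside.
- pin: Steel gudgeon pin, a loose tube standing upright, 24 mm diameter, 62 mm tall, beyond the tank. Origin at the centre of its underside.
- rod_cap: Dark steel bearing cap, a loose arch about 106 x 26 x 35 mm, beyond the tank. Origin at the centre of its underside.
Not all that is in view belongs to the job. Of the things that look like the tray, the larger one is meant.

How it is judged:
By the outcome, as a careful person would: the job done as asked, in the order asked, and still so for the second after the job is handed in, with the robot touching nothing.
It also fails if it takes over 72 s, if anything falls off the work surface, if the arm or the gripper's body presses on something with over 40 N, if the wrist force passes 120 N, or if a joint passes its speed limit or range.

## Robot

A 7-joint arm with a two-finger parallel gripper is mounted at the origin on the work surface. World frame = base frame: x ahead of the robot, y to its left, z up, the work surface at z = 0. Lengths are in m, angles in degrees, forces in N, time in s.
With the tool pointing down it reaches from about 0.425 to 0.875 m from the base axis. Payload 4.7 kg.
Tool frame: the origin (TCP) lies at the very end of the fingers, on their centre line; the grasp point (between the pads) lies 19 mm behind it (env.grip_point_offset is the distance from the TCP to the grasp point, in m); z points along the fingers, y is the line along which they close (so a half turn about z gives the same grasp; the last joint's range is limited). The gripper opens to 87 mm and grips with 3 to 60 N. Pads are 19 mm wide; open, the fingers measure 117 mm over their backs; the gripper's body (75 mm by 190 mm) begins 51 mm behind the grasp point.
Start: joints at [71.797, 18.392, -4.016, 83.108, 1.295, 78.541, -3.26], TCP at [0.212, -0.615, 0.183] pointing down, gripper open.
Joint ranges: [-163.93, 163.93], [-17.29, 119.83], [-79.2, 71.16], [3.27, 140.29], [-89.18, 269.18], [5.43, 117.66], [-154.24, 154.24]. Speed limits (degrees/s): [147.25, 147.25, 180, 180, 180, 180, 180].

## Interface

Orientations are given as [roll, pitch, yaw] about the fixed x, y, z axes, in that order (R = Rz(yaw) Ry(pitch) Rx(roll)).
In Python, from cell import env gives the robot as it stands.
- The arm moves only by the tool jog_arm, never from a script. Its argument "motion" is a list of rows, each an object of numbers: "x", "y", "z": the shift along the tool's x, y, z in cm; "ax", "ay", "az": the turn, a rotation vector about the tool's x, y, z in degrees. In form: [{"x": .., "y": .., "z": .., "ax": .., "ay": .., "az": ..}, ...]. A call has exactly 5 rows; each row shifts and turns the commanded pose from where the row before left it, along the tool's axes as they then stand; what a row does not reach is not made up. A row lasts 1/10 s, in which the tool goes at most 50 mm and 8.59 degrees, less where a joint would pass 70% of its speed; a pose out of reach is approached as far as the arm can. A call is refused whole if a number of a shift passes 5 or a number of a turn 8.59, either way. A call with a gripper value outside its range is refused whole. "claw" is the gripper command: -1 is shut, 1 is fully open, values between are in proportion, set as the call begins (left out, the last holds). The fingers move at their own pace and stop on an object; "squeeze" is the grip in N (left out, the last holds). Time passes only in rows, so rows that do not move let the fingers close, or fill a call up. It gives the time, the measured TCP pose, the force, the opening and the grip force at its end, in the units of the state.
- env.get_obs(): the state, without advancing time (a new reading comes with each control period).
- env.read_camera(name): name is "side" or "top" or "wrist"; returns the picture (420x560x3 uint8, red, green, blue); there is no depth.
- env.camera_params(name): a dict with "fx", "fy", "cx", "cy" (pixels), "k1" (the pictures are not rectified: a ray, as slopes to the right and down, at radius r is drawn at 1 + k1 r^2 times it, then the intrinsics apply), "extrinsics" (4x4, takes a point from world to camera coordinates). Camera axes: x right, y up, looking along -z (the intrinsics and any distortion apply to the point x, -y, -z); pixel columns grow to the right and rows downward; lengths in m; the calibration is good to about 2 mm. A picture is of the moment at which its call begins: read the wrist's pose just before it. camera_params takes no time and is no camera call; for the wrist camera it gives the pose at the moment of the call.
- env.sign_off(): hands the job in; it is judged then, once.
The state is a dict: "time_s": time; "qpos": joint angles; "joint_velocities": joint speeds; "effort": joint torques, N m; "tool_pos": TCP position; "tool_rot": TCP orientation; "force": force on the tool from outside, world axes, zero at the start; "wrist_torque": the same for the moment, N m; "grip_width": finger opening in m; "grasp_force": force on a finger pad.
Only numpy, scipy, OpenCV 4.12 (cv2) and the standard library are available. Lean on these libraries where they do the work, as an engineer would, in place of code of your own. Each camera call takes 0.05 s, during which the arm holds its last target. There are 200 camera calls.

## Working session

There is one attempt and no reset: what is moved stays moved. The work goes in short steps, Python scripts to look and compute and a tool call to move; the robot and the scene stay as the last step left them, time stands still between calls to the robot, and variables do not carry over. Pictures are saved under pics/ and viewed, at most 10 in all, crops included, and the job is handed in when it is done.

Besides the shell and the picture viewer there is one more tool, called after ">>>" as name(argument=value, ...) on one line, values as JSON. jog_arm: Moves the arm, as the interface text tells. Its arguments: {"type":"object","properties":{"motion":{"type":"array"},"claw":{"type":"number"},"squeeze":{"type":"number"}},"required":["motion"]}

```bash
mkdir -p pics; python3 - <<'E'
from cell import env
import cv2,numpy as np
for n in("side","top"):
    im=env.read_camera(n); cv2.imwrite(f"pics/{n}0.png",cv2.cvtColor(im,cv2.COLOR_RGB2BGR))
    p=env.camera_params(n); print(n,{k:(np.round(v,4).tolist()) for k,v in p.items()})
o=env.get_obs(); print({k:np.round(v,4).tolist() for k,v in o.items()})
E
```

```text
side {'fx': 392.5734, 'fy': 392.5734, 'cx': 279.8291, 'cy': 205.3431, 'k1': -0.0764, 'extrinsics': [[-0.9885, -0.1493, -0.0222, 0.5001], [0.0736, -0.6048, 0.793, -0.1214], [-0.1318, 0.7823, 0.6088, -0.9007], [0.0, 0.0, 0.0, 1.0]]}
top {'fx': 477.0345, 'fy': 477.0345, 'cx': 283.8234, 'cy': 215.6787, 'k1': -0.0661, 'extrinsics': [[-0.0267, -0.9996, 0.0035, 0.0151], [0.9966, -0.0263, 0.0786, -0.5075], [-0.0785, 0.0056, 0.9969, -1.4933], [0.0, 0.0, 0.0, 1.0]]}
{'time_s': 0.1, 'qpos': [71.799, 18.4357, -4.0131, 83.1668, 1.2957, 78.5405, -3.2603], 'joint_velocities': [0.054, -0.0754, -0.011, -0.1952, 0.0304, 0.0586, 0.0202], 'effort': [-0.0004, -49.257, -0.4059, -31.3397, -0.0641, 0.0396, 0.0001], 'tool_pos': [0.2115, -0.6141, 0.1825], 'tool_rot': [-179.9022, 0.0069, 19.0081], 'force': [0.4225, -0.0812, -0.3404], 'wrist_torque': [0.0243, 0.0055, -0.0393], 'grasp_force': 0.0, 'grip_width': 0.0871}
```

View pics/top0.png

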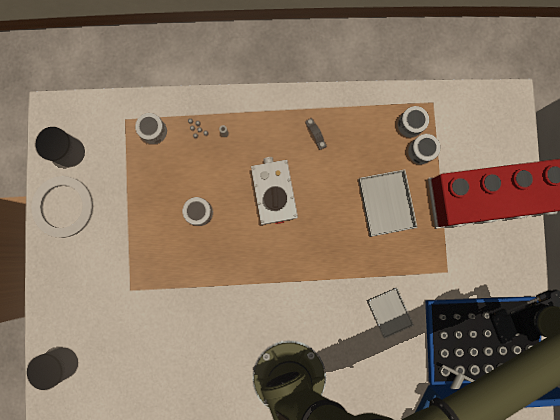

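View pics/side0.png

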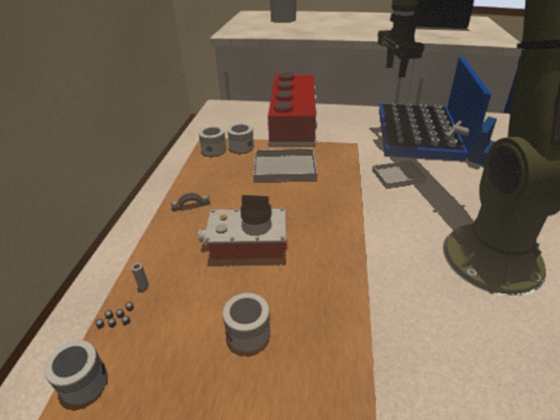

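```bash
cat > h.py <<'E'
from cell import env
import cv2,numpy as np
def KD(p):
    return np.array([[p['fx'],0,p['cx']],[0,p['fy'],p['cy']],[0,0,1]]),np.array([p['k1'],0,0,0,0.])
def ray(p,uv):
    K,D=KD(p); E=np.array(p['extrinsics'])
    s=cv2.undistortPoints(np.array([[uv]],float),K,D)[0,0]
    d=E[:3,:3].T@np.array([s[0],-s[1],-1]); return -E[:3,:3].T@E[:3,3],d
def at_z(p,uv,z):
    c,d=ray(p,uv); return c+d*(z-c[2])/d[2]
def proj(p,X):
    K,D=KD(p); E=np.array(p['extrinsics']); c=E[:3,:3]@np.array(X)+E[:3,3]
    return cv2.projectPoints(np.array([[c[0],-c[1],-c[2]]]),np.zeros(3),np.zeros(3),K,D)[0][0,0]
E
python3 - <<'E'
from h import *
t=cv2.imread('pics/top0.png');s=cv2.imread('pics/side0.png')
a=cv2.resize(t[150:235,240:310],None,fx=7,fy=7,interpolation=cv2.INTER_CUBIC)
b=cv2.resize(s[180:265,195:300],None,fx=3,fy=7,interpolation=cv2.INTER_CUBIC)
b=cv2.resize(s[185:235,230:285],None,fx=5.6,fy=5.6,interpolation=cv2.INTER_CUBIC)
o=np.zeros((595,800,3),np.uint8);o[:,:490]=a;o[:280,490:798]=b
cv2.imwrite('pics/c1.png',np.clip(o.astype(float)*1.8,0,255).astype(np.uint8))
p=env.camera_params('top')
for n,uv,z in [('tank',(273,192),.07),('cap',(275,198),.14),('tray',(388,203),.028),('small',(390,312),.02),('piston',(197,211),.07),
 ('t1',(361,178),.028),('t2',(406,171),.028),('t3',(415,227),.028),('t4',(370,236),.028)]: print(n,at_z(p,uv,z).round(4))
E
```

```text
tank [0.5777 0.0333 0.07  ]
cap [0.5508 0.0268 0.14  ]
tray [ 0.5387 -0.33    0.028 ]
small [ 0.1952 -0.3239  0.02  ]
piston [0.5252 0.2684 0.07  ]
t1 [ 0.6208 -0.2471  0.028 ]
t2 [ 0.64   -0.3926  0.028 ]
t3 [ 0.4601 -0.4128  0.028 ]
t4 [ 0.4356 -0.2683  0.028 ]
```

View pics/c1.png

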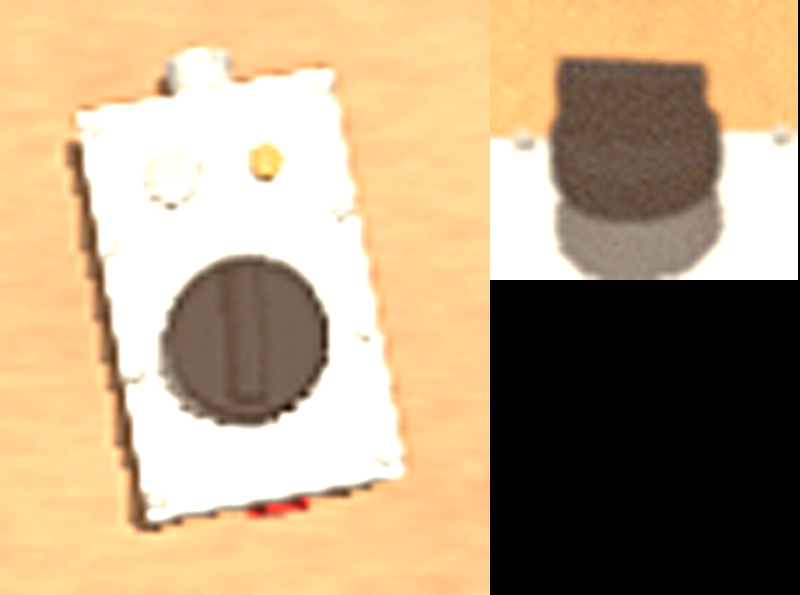

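```bash
cat >> h.py <<'E'
from scipy.spatial.transform import Rotation as Ro
def delta(target,o=None):
    o=o or env.get_obs(); R=Ro.from_euler('xyz',o['tool_rot'],degrees=True)
    return (R.inv().apply(np.array(target)-o['tool_pos'])*100).round(3)
def st():
    o=env.get_obs(); print({k:np.round(o[k],4).tolist() for k in('time_s','tool_pos','tool_rot','force','wrist_torque','grip_width','grasp_force','qpos')})
E
python3 - <<'E'
from h import *
p=env.camera_params('top');q=env.camera_params('side')
c=at_z(p,(275,198.6),.118)
a=at_z(p,(274.3,187.9),.148);b=at_z(p,(275.3,207.1),.148)
print(c,a,b,(a+b)/2,np.linalg.norm(a-b),np.degrees(np.arctan2(*(a-b)[1::-1])))
print(at_z(q,(255.2,196),.148),at_z(q,(242,195.4),.148),at_z(q,(268.4,196.6),.148))
print(delta([.5505,.026,.25]))
E
```

```text
[0.55159272 0.0270992  0.118     ] [0.57957936 0.02798996 0.148     ] [0.52325807 0.02649082 0.148     ] [0.55141871 0.02724039 0.148     ] 0.05634123642291475 1.5247272247371313
[0.55330333 0.02668081 0.148     ] [0.58277972 0.02794883 0.148     ] [0.52405287 0.02541725 0.148     ]
[ 52.902 -49.485  -6.675]
```

>>> jog_arm(motion=[{"x": 1.5, "y": -1.4, "z": -1.4}, {"x": 2.6, "y": -2.5, "z": -1.4}, {"x": 2.8, "y": -2.6, "z": -1.4}, {"x": 2.8, "y": -2.6, "z": -1.4}, {"x": 2.8, "y": -2.6, "z": -1.1}], claw=1)

```text
$.motion[0]: bad value
```

>>> jog_arm(motion=[{"x": 2.8, "y": -2.6}, {"x": 2.8, "y": -2.6}, {"x": 2.8, "y": -2.6}, {"x": 2.8, "y": -2.6}, {"x": 2.8, "y": -2.6}])

```text
$.motion[0]: bad value
```

>>> jog_arm(motion=[{"x": 2.8, "y": -2.6}, {"x": 2.8, "y": -2.6}, {"x": 2.8, "y": -2.6}, {"x": 2.8, "y": -2.6}, {"x": 2.8, "y": -2.6}])

```text
$.motion[0]: bad value
```

>>> jog_arm(motion=[{"x": 2.8, "y": -2.6}, {"x": 2.8, "y": -2.6}, {"x": 2.8, "y": -2.6}, {"az": 8.5}, {"az": 8.5}])

```text
$.motion[0]: bad value
```

```bash
python3 - <<'E'
from h import *
st(); print(delta([.552,.027,.21]))
E
```

```text
{'time_s': 0.1, 'tool_pos': [0.2115, -0.6141, 0.1825], 'tool_rot': [-179.9022, 0.0069, 19.0081], 'force': [0.4225, -0.0812, -0.3404], 'wrist_torque': [0.0243, 0.0055, -0.0393], 'grip_width': 0.0871, 'grasp_force': 0.0, 'qpos': [71.799, 18.4357, -4.0131, 83.1668, 1.2957, 78.5405, -3.2603]}
[ 53.077 -49.524  -2.675]
```

>>> jog_arm(motion=[{"x": 1.5, "y": -1.4, "z": -1.4, "ax": 0, "ay": 0, "az": 0}, {"x": 2.6, "y": -2.5, "z": -1.4, "ax": 0, "ay": 0, "az": 0}, {"x": 2.8, "y": -2.6, "z": -1.4, "ax": 0, "ay": 0, "az": 0}, {"x": 2.8, "y": -2.6, "z": -1.4, "ax": 0, "ay": 0, "az": 0}, {"x": 2.8, "y": -2.6, "z": -1.1, "ax": 0, "ay": 0, "az": 0}], claw=1)

```text
time_s: 0.6
tool_pos: [0.2923, -0.4618, 0.2509]
tool_rot: [180.0, 0.0, 19.0]
force: [0.3, -0.8, -0.4]
grip_width: 0.0867
grasp_force: 0.0
```

>>> jog_arm(motion=[{"x": 2.7, "y": -2.5, "z": 0, "ax": 0, "ay": 0, "az": 0}, {"x": 2.7, "y": -2.5, "z": 0, "ax": 0, "ay": 0, "az": 0}, {"x": 2.7, "y": -2.5, "z": 0, "ax": 0, "ay": 0, "az": 0}, {"x": 2.7, "y": -2.5, "z": 0, "ax": 0, "ay": 0, "az": 0}, {"x": 2.7, "y": -2.5, "z": 0, "ax": 0, "ay": 0, "az": 0}])

```text
time_s: 1.1
tool_pos: [0.379, -0.2995, 0.2501]
tool_rot: [-180.0, 0.0, 19.0]
force: [0.5, -0.4, 0.3]
grip_width: 0.0869
grasp_force: 0.0
```

>>> jog_arm(motion=[{"x": 2.7, "y": -2.5, "z": 0, "ax": 0, "ay": 0, "az": 0}, {"x": 2.7, "y": -2.5, "z": 0, "ax": 0, "ay": 0, "az": 0}, {"x": 2.7, "y": -2.5, "z": 0, "ax": 0, "ay": 0, "az": 0}, {"x": 2.7, "y": -2.5, "z": 0, "ax": 0, "ay": 0, "az": 0}, {"x": 2.7, "y": -2.5, "z": 0, "ax": 0, "ay": 0, "az": 0}])

```text
time_s: 1.6
tool_pos: [0.4658, -0.1375, 0.2502]
tool_rot: [180.0, 0.0, 19.0]
force: [0.4, -0.4, -0.7]
grip_width: 0.0871
grasp_force: 0.0
```

>>> jog_arm(motion=[{"x": 2.7, "y": -2.5, "z": 0, "ax": 0, "ay": 0, "az": 0}, {"x": 2.7, "y": -2.5, "z": 0, "ax": 0, "ay": 0, "az": 0}, {"x": 2.7, "y": -2.6, "z": 0, "ax": 0, "ay": 0, "az": 0}, {"x": 2.7, "y": -2.6, "z": 0, "ax": 0, "ay": 0, "az": 0}, {"x": 1.5, "y": -1.4, "z": 0, "ax": 0, "ay": 0, "az": 0}])

```text
time_s: 2.1
tool_pos: [0.5445, 0.0147, 0.2501]
tool_rot: [-179.9, -0.0, 19.2]
force: [0.6, -0.1, 0.0]
grip_width: 0.0872
grasp_force: 0.0
```

>>> jog_arm(motion=[{"x": 1.0, "y": -1.0, "z": 0, "ax": 0, "ay": 0, "az": 0}, {"x": 0, "y": 0, "z": 0, "ax": 0, "ay": 0, "az": 6}, {"x": 0, "y": 0, "z": 0, "ax": 0, "ay": 0, "az": 6}, {"x": 0, "y": 0, "z": 0, "ax": 0, "ay": 0, "az": 5}, {"x": 0, "y": 0, "z": 0, "ax": 0, "ay": 0, "az": 0}])

```text
time_s: 2.6
tool_pos: [0.55, 0.0235, 0.25]
tool_rot: [180.0, 0.1, 2.0]
force: [0.6, 0.3, -0.5]
grip_width: 0.0873
grasp_force: 0.0
```

```bash
python3 - <<'E'
from h import *
st(); p=env.camera_params('wrist'); im=env.read_camera('wrist'); cv2.imwrite('pics/w1.png',cv2.cvtColor(im,cv2.COLOR_RGB2BGR))
import json; json.dump({k:np.array(v).tolist() for k,v in p.items()},open('w1.json','w'))
print(proj(p,[.552,.027,.148]),proj(p,[.552,.027,.118]),delta([.552,.027,.25]))
E
```

```text
{'time_s': 2.6, 'tool_pos': [0.55, 0.0235, 0.25], 'tool_rot': [179.9953, 0.0521, 2.0021], 'force': [0.608, 0.3125, -0.5352], 'wrist_torque': [-0.0146, 0.0332, 0.0201], 'grip_width': 0.0873, 'grasp_force': 0.0, 'qpos': [31.0156, 7.5777, -39.7087, 90.2834, 4.8589, 83.9473, -96.9622]}
[269.70933176 195.90844044] [270.0760632  189.21472307] [ 0.206 -0.339  0.005]
```

View pics/w1.png

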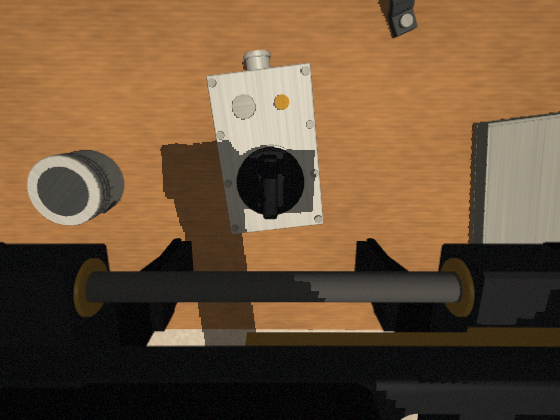

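```bash
python3 - <<'E'
from h import *
import json; p=json.load(open('w1.json')); im=cv2.imread('pics/w1.png')
c=im[135:235,220:320].astype(float); c=255*(np.clip(c/255*1.3,0,1))**.4
c=cv2.resize(c.astype(np.uint8),None,fx=6,fy=6,interpolation=cv2.INTER_CUBIC); cv2.imwrite('pics/c2.png',c)
print(np.round(p['extrinsics'],3).tolist(),p['fx'],p['cx'],p['cy'])
for uv,z in [((212,77),.07),((306,71),.07),((319,219),.07),((236,228),.07)]: print(at_z(p,uv,z).round(4))
t=env.camera_params('top')
for uv in [(253.5,167.5),(287,161),(296,217),(262,223)]: print(at_z(t,uv,.07).round(4))
E
```

```text
[[0.035, -0.999, -0.001, 0.004], [0.964, 0.034, -0.265, -0.483], [0.265, 0.008, 0.964, -0.6], [0.0, 0.0, 0.0, 1.0]] 328.1338038363183 273.57214468147447 207.47438916294337
[0.6634 0.094  0.07  ]
[ 0.673  -0.0073  0.07  ]
[ 0.5068 -0.0333  0.07  ]
[0.4917 0.0673 0.07  ]
[0.6557 0.0917 0.07  ]
[ 0.6733 -0.0124  0.07  ]
[ 0.4987 -0.0353  0.07  ]
[0.483  0.0694 0.07  ]
```

View pics/c2.png

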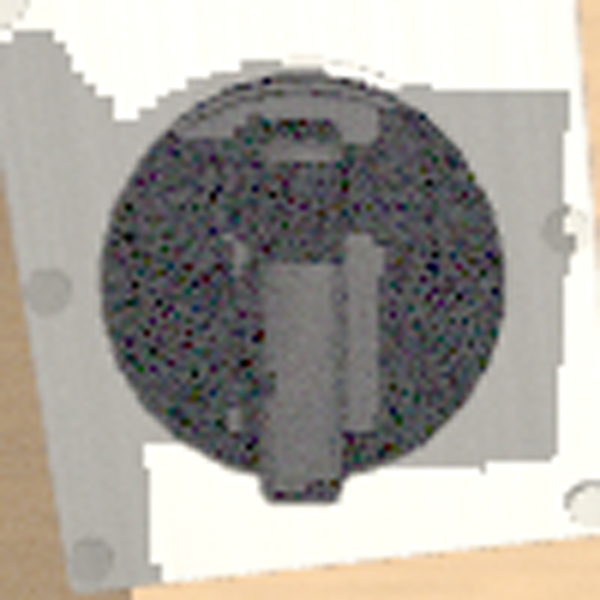

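>>> jog_arm(motion=[{"x": 0.2, "y": -0.3, "z": 1.7, "ax": 0, "ay": 0, "az": 0}, {"x": 0, "y": 0, "z": 1.7, "ax": 0, "ay": 0, "az": 0}, {"x": 0, "y": 0, "z": 1.7, "ax": 0, "ay": 0, "az": 0}, {"x": 0, "y": 0, "z": 1.7, "ax": 0, "ay": 0, "az": 0}, {"x": 0, "y": 0, "z": 1.7, "ax": 0, "ay": 0, "az": 0}])

```text
time_s: 3.15
tool_pos: [0.552, 0.0265, 0.1646]
tool_rot: [180.0, 0.0, 2.1]
force: [-0.5, -0.6, -0.1]
grip_width: 0.0871
grasp_force: 0.0
```

```bash
python3 - <<'E'
from h import *
import json
st(); o=env.get_obs(); R=Ro.from_euler('xyz',o['tool_rot'],degrees=True)
P={}
out=np.zeros((600,800,3),np.uint8)
for n,box,f,at in [('side',(205,160,305,220),4,(0,0)),('wrist',(160,150,360,290),4,(0,0))]:
    p=env.camera_params(n); P[n]={k:np.array(v).tolist() for k,v in p.items()}
    im=env.read_camera(n); cv2.imwrite(f'pics/{n}2.png',cv2.cvtColor(im,cv2.COLOR_RGB2BGR))
    for s in(-.0435,.0435): print(n,'tip',s,proj(p,o['tool_pos']+R.apply([0,s,0])).round(1))
    print(n,'bar ends/disc',proj(p,[.582,.0281,.148]).round(1),proj(p,[.522,.0259,.148]).round(1),proj(p,[.552,.027,.118]).round(1))
    c=im[box[1]:box[3],box[0]:box[2],::-1].astype(float); c=(255*(c/255)**.55).astype(np.uint8)
    P[n+'c']=cv2.resize(c,None,fx=4,fy=4,interpolation=cv2.INTER_CUBIC)
a=P.pop('sidec');b=P.pop('wristc')
cv2.imwrite('pics/c3.png',np.vstack([np.pad(a,((0,0),(0,400),(0,0))),b])[:, :])
json.dump(P,open('p2.json','w'))
a=cv2.imread('pics/c3.png');print(a.shape); cv2.imwrite('pics/c3.png',cv2.resize(a,(int(a.shape[1]*.75),int(a.shape[0]*.75)),interpolation=cv2.INTER_AREA))
E
```

```text
{'time_s': 3.15, 'tool_pos': [0.552, 0.0265, 0.1646], 'tool_rot': [179.9903, 0.0134, 2.1351], 'force': [-0.5251, -0.5933, -0.0897], 'wrist_torque': [0.034, 0.0338, 0.041], 'grip_width': 0.0871, 'grasp_force': 0.0, 'qpos': [30.2782, 10.3215, -39.7576, 97.5191, 6.8334, 74.6304, -98.7063]}
side tip -0.0435 [252.  201.8]
side tip 0.0435 [258.4 178.7]
side bar ends/disc [242.3 195.5] [269.3 196.8] [256.5 206.9]
wrist tip -0.0435 [204.6 234.1]
wrist tip 0.0435 [341.  234.2]
wrist bar ends/disc [272.1 182.8] [272.2 265.7] [272.4 213.2]
(800, 800, 3)
```

View pics/c3.png

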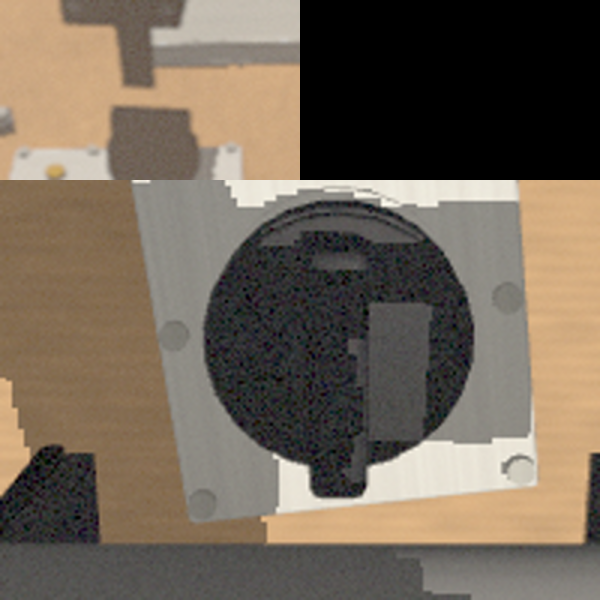

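>>> jog_arm(motion=[{"x": 0, "y": 0, "z": 0, "ax": 0, "ay": 0, "az": 0}, {"x": 0, "y": 0, "z": 0, "ax": 0, "ay": 0, "az": 0}, {"x": 0, "y": 0, "z": 0, "ax": 0, "ay": 0, "az": 0}, {"x": 0, "y": 0, "z": 0, "ax": 0, "ay": 0, "az": 0}, {"x": 0, "y": 0, "z": 0, "ax": 0, "ay": 0, "az": 0}], claw=-0.6, squeeze=20)

```text
time_s: 3.75
tool_pos: [0.5525, 0.0266, 0.1659]
tool_rot: [180.0, -0.0, 2.0]
force: [-0.4, -0.7, 0.5]
grip_width: 0.0548
grasp_force: 0.0
```

```bash
python3 - <<'E'
from h import *
st(); o=env.get_obs(); w=o['grip_width']; R=Ro.from_euler('xyz',o['tool_rot'],degrees=True)
p=env.camera_params('side'); im=env.read_camera('side'); cv2.imwrite('pics/side3.png',im[:,:,::-1])
for s in(-w/2,w/2): print('tip',s,proj(p,o['tool_pos']+R.apply([0,s,0])).round(1))
g=im.mean(2).round().astype(int); g0=cv2.imread('pics/side2.png').mean(2).round().astype(int)
for c in (248,251,254,257): print(c,g[170:202,c].tolist(),g0[170:202,c].tolist())
for r in (180,184,188): print(r,g[r,240:270].tolist())
pw=env.camera_params('wrist'); imw=env.read_camera('wrist'); cv2.imwrite('pics/w3.png',imw[:,:,::-1])
for s in(-w/2,w/2): print('wrist tip',s,proj(pw,o['tool_pos']+R.apply([0,s,0])).round(1))
E
```

```text
{'time_s': 3.75, 'tool_pos': [0.5525, 0.0266, 0.1659], 'tool_rot': [179.9885, -0.039, 2.0195], 'force': [-0.4046, -0.7298, 0.5389], 'wrist_torque': [-0.0206, 0.0306, -0.0116], 'grip_width': 0.0548, 'grasp_force': 0.0, 'qpos': [30.266, 10.2789, -39.754, 97.4119, 6.8105, 74.7169, -98.8123]}
tip -0.027405251322236146 [253.  196.8]
tip 0.027405251322236146 [257.1 182.3]
248 [41, 37, 43, 40, 41, 38, 42, 41, 42, 41, 42, 41, 44, 66, 99, 116, 123, 123, 123, 125, 124, 124, 123, 125, 115, 74, 45, 42, 50, 46, 46, 45] [42, 44, 46, 43, 47, 41, 49, 39, 45, 42, 44, 42, 45, 41, 43, 45, 39, 41, 64, 98, 124, 125, 124, 125, 118, 75, 46, 46, 51, 47, 48, 51]
251 [45, 45, 45, 47, 43, 44, 40, 46, 48, 43, 45, 45, 44, 58, 92, 118, 120, 127, 124, 123, 125, 124, 123, 125, 115, 80, 51, 38, 48, 46, 49, 41] [41, 45, 44, 41, 41, 39, 38, 45, 43, 43, 45, 43, 40, 48, 46, 46, 42, 40, 55, 89, 119, 123, 125, 124, 118, 84, 49, 44, 45, 45, 45, 49]
254 [43, 46, 39, 44, 38, 46, 42, 44, 37, 43, 46, 44, 45, 54, 82, 118, 121, 120, 123, 122, 121, 120, 124, 126, 121, 90, 51, 46, 46, 48, 40, 41] [51, 53, 48, 51, 44, 47, 38, 41, 4
[... 215 characters left out ...]
121, 99, 56, 45, 42, 47, 48, 44] [146, 150, 148, 149, 142, 94, 72, 77, 74, 77, 70, 70, 84, 107, 108, 106, 107, 103, 105, 110, 121, 117, 120, 123, 120, 96, 55, 41, 46, 47, 43, 45]
180 [125, 127, 126, 122, 124, 120, 92, 56, 42, 41, 45, 45, 37, 41, 46, 43, 46, 49, 69, 72, 75, 71, 74, 75, 72, 71, 71, 74, 73, 77]
184 [125, 123, 124, 126, 120, 119, 108, 102, 99, 95, 88, 92, 87, 90, 82, 79, 80, 95, 111, 118, 118, 121, 123, 124, 124, 121, 119, 122, 121, 121]
188 [125, 124, 125, 126, 123, 127, 127, 125, 123, 130, 124, 124, 125, 121, 123, 121, 122, 119, 121, 120, 122, 123, 122, 124, 122, 121, 123, 118, 118, 121]
wrist tip -0.027405251322236146 [230.7 235.3]
wrist tip 0.027405251322236146 [315.2 235.3]
```

```bash
python3 - <<'E'
from h import *
print(env.grip_point_offset)
p=env.camera_params('side');pw=env.camera_params('wrist')
T=np.array([.5525,.0266,.1659])
for dz in(0,.02,.03,.034,.04):
  for hx in(-.0095,0,.0095):
    print(dz,hx,[proj(p,T+[hx,y,dz]).round(1).tolist() for y in(.0274,)],[proj(pw,T+[hx,y,dz]).round(1).tolist() for y in(.0274,-.0274)])
a=cv2.imread('pics/w3.png')[200:340,150:400]; a=(255*(a/255.)**.5).astype(np.uint8)
cv2.imwrite('pics/c4.png',cv2.resize(a,None,fx=3,fy=3,interpolation=cv2.INTER_CUBIC))
E
```

```text
0.0187
0 -0.0095 [[256.9, 197.1]] [[230.7, 247.5], [314.2, 250.3]]
0 0 [[252.5, 196.8]] [[230.7, 233.8], [315.2, 236.6]]
0 0.0095 [[248.1, 196.4]] [[230.7, 219.8], [316.3, 222.7]]
0.02 -0.0095 [[256.4, 189.3]] [[226.4, 260.3], [318.2, 263.3]]
0.02 0 [[251.9, 189.0]] [[226.3, 245.4], [319.4, 248.5]]
0.02 0.0095 [[247.4, 188.7]] [[226.3, 230.1], [320.5, 233.3]]
0.03 -0.0095 [[256.1, 185.4]] [[223.9, 267.7], [320.5, 270.9]]
0.03 0 [[251.6, 185.1]] [[223.8, 252.1], [321.7, 255.4]]
0.03 0.0095 [[247.1, 184.8]] [[223.8, 236.1], [323.0, 239.4]]
0.034 -0.0095 [[256.0, 183.8]] [[222.8, 270.9], [321.5, 274.1]]
0.034 0 [[251.4, 183.5]] [[222.7, 255.0], [322.8, 258.3]]
0.034 0.0095 [[246.9, 183.2]] [[222.7, 238.7], [324.1, 242.1]]
0.04 -0.0095 [[255.8, 181.4]] [[221.2, 275.9], [323.1, 279.2]]
0.04 0 [[251.3, 181.1]] [[221.0, 259.6], [324.4, 263.0]]
0.04 0.0095 [[246.7, 180.8]] [[220.9, 242.8], [325.8, 246.3]]
```

View pics/c4.png

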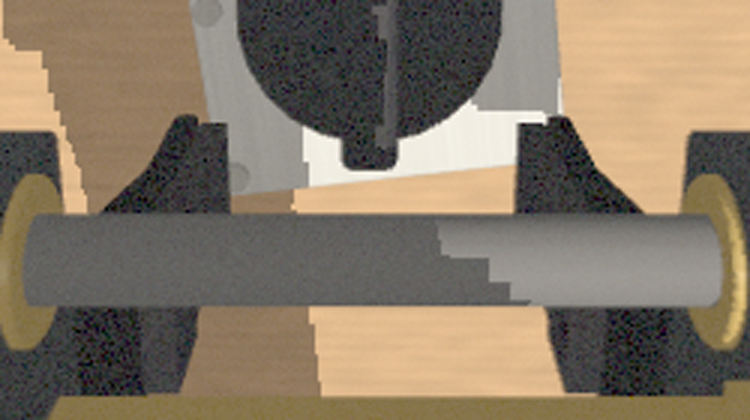

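>>> jog_arm(motion=[{"x": 0, "y": 0, "z": 0, "ax": 0, "ay": 0, "az": 0}, {"x": 0, "y": 0, "z": 0.4, "ax": 0, "ay": 0, "az": 0}, {"x": 0, "y": 0, "z": 0.8, "ax": 0, "ay": 0, "az": 0}, {"x": 0, "y": 0, "z": 0.8, "ax": 0, "ay": 0, "az": 0}, {"x": 0, "y": 0, "z": 0.8, "ax": 0, "ay": 0, "az": 0}], claw=0.1)

```text
time_s: 4.35
tool_pos: [0.5518, 0.0265, 0.1363]
tool_rot: [180.0, 0.0, 2.0]
force: [0.5, 0.1, 0.0]
grip_width: 0.0477
grasp_force: 0.0
```

>>> jog_arm(motion=[{"x": 0, "y": 0, "z": 0.5, "ax": 0, "ay": 0, "az": 0}, {"x": 0, "y": 0, "z": 0.4, "ax": 0, "ay": 0, "az": 0}, {"x": 0, "y": 0, "z": 0.4, "ax": 0, "ay": 0, "az": 0}, {"x": 0, "y": 0, "z": 0, "ax": 0, "ay": 0, "az": 0}, {"x": 0, "y": 0, "z": 0, "ax": 0, "ay": 0, "az": 0}])

```text
time_s: 4.85
tool_pos: [0.5523, 0.0266, 0.1245]
tool_rot: [180.0, -0.0, 2.0]
force: [0.2, 1.3, -0.3]
grip_width: 0.0479
grasp_force: 0.0
```

```bash
python3 - <<'E'
from h import *
st(); o=env.get_obs(); w=o['grip_width']; R=Ro.from_euler('xyz',o['tool_rot'],degrees=True)
p=env.camera_params('side'); im=env.read_camera('side'); cv2.imwrite('pics/side4.png',im[:,:,::-1])
for s in(-w/2,w/2): print('tip',s,proj(p,o['tool_pos']+R.apply([0,s,0])).round(1),proj(p,o['tool_pos']+R.apply([0,s,-.032])).round(1))
g=im.mean(2).round().astype(int)
for c in (244,248,251,254,257,262): print(c,g[182:212,c].tolist())
for r in (186,190,194,198): print(r,g[r,236:276].tolist())
E
```

```text
{'time_s': 4.85, 'tool_pos': [0.5523, 0.0266, 0.1245], 'tool_rot': [179.9968, -0.0124, 2.0141], 'force': [0.2471, 1.3425, -0.3296], 'wrist_torque': [0.0263, 0.0205, 0.0235], 'grip_width': 0.0479, 'grasp_force': 0.0, 'qpos': [29.755, 12.1734, -39.5434, 100.4497, 8.2043, 70.2815, -99.9194]}
tip -0.023940491073522426 [254.5 211.1] [253.6 199.4]
tip 0.023940491073522426 [258.  198.1] [257.2 186.6]
244 [46, 43, 42, 43, 71, 113, 125, 128, 127, 124, 128, 130, 114, 69, 40, 42, 46, 47, 43, 47, 43, 47, 44, 45, 42, 44, 45, 47, 44, 44]
248 [44, 44, 45, 42, 44, 50, 59, 67, 65, 66, 77, 80, 82, 59, 39, 47, 46, 44, 49, 43, 43, 50, 46, 44, 46, 44, 47, 46, 38, 43]
251 [41, 43, 42, 39, 44, 48, 41, 46, 42, 42, 42, 41, 44, 45, 43, 45, 40, 43, 45, 46, 47, 45, 40, 44, 48, 41, 44, 50, 43, 47]
254 [40, 45, 40, 41, 42, 42, 45, 49, 43, 46, 46, 43, 42, 48, 43, 41, 44, 43, 50, 42, 48, 45, 44, 40, 45, 43, 46, 45, 46, 49]
257 [43, 44, 47, 42, 44, 48, 51, 44, 51, 48, 48, 45, 36, 44, 49, 43, 43, 46, 43, 46, 44, 45, 44, 43, 46, 40, 45, 49, 47, 45]
262 [53, 46, 43, 38, 47, 79, 120, 127, 123, 122, 121, 118, 122, 108, 68, 42, 48, 47, 44, 44, 45, 45, 45, 39, 45, 43, 45, 39, 47, 49]
186 [81, 82, 85, 81, 79, 81, 80, 75, 71, 70, 68, 51, 44, 42, 42, 44, 40, 47, 42, 44, 45, 44, 45, 44, 50, 49, 47, 48, 46, 62, 100, 119, 120, 122, 121, 125, 124, 126, 122, 121]
190 [124, 126, 124, 124, 126, 125, 122, 122, 127, 127, 125, 101, 65, 39, 41, 42, 46, 44, 43, 41, 41, 51, 74, 110, 122, 127, 123, 125, 125, 126, 120, 121, 118, 119, 119, 123, 120, 122, 124, 123]
194 [126, 125, 125, 125, 123, 119, 115, 113, 114, 116, 118, 110, 82, 51, 42, 44, 44, 45, 42, 43, 48, 36, 71, 101, 118, 121, 122, 123, 119, 124, 125, 123, 122, 121, 123, 122, 122, 122, 123, 122]
198 [125, 124, 125, 124, 123, 95, 54, 42, 46, 43, 44, 43, 46, 46, 42, 40, 41, 38, 44, 44, 44, 43, 41, 42, 45, 46, 48, 40, 43, 44, 34, 47, 75, 108, 121, 120, 123, 124, 119, 120]
```

>>> jog_arm(motion=[{"x": 0, "y": 0, "z": 0, "ax": 0, "ay": 0, "az": 0}, {"x": 0, "y": 0, "z": 0, "ax": 0, "ay": 0, "az": 0}, {"x": 0, "y": 0, "z": 0, "ax": 0, "ay": 0, "az": 0}, {"x": 0, "y": 0, "z": 0, "ax": 0, "ay": 0, "az": 0}, {"x": 0, "y": 0, "z": 0, "ax": 0, "ay": 0, "az": 0}], claw=-0.9, squeeze=10)

```text
time_s: 5.4
tool_pos: [0.5522, 0.0266, 0.1245]
tool_rot: [180.0, 0.0, 2.0]
force: [-0.3, 0.5, -1.1]
grip_width: 0.0158
grasp_force: 0.0
```

```bash
python3 - <<'E'
from h import *
st()
E
```

```text
{'time_s': 5.4, 'tool_pos': [0.5522, 0.0266, 0.1245], 'tool_rot': [179.9939, 0.0013, 2.0124], 'force': [-0.34, 0.4542, -1.0784], 'wrist_torque': [-0.0131, 0.0166, -0.0335], 'grip_width': 0.0158, 'grasp_force': 0.0, 'qpos': [29.7559, 12.1732, -39.542, 100.461, 8.205, 70.2842, -99.9206]}
```

>>> jog_arm(motion=[{"x": 0, "y": 0, "z": 0, "ax": 0, "ay": 0, "az": 0}, {"x": 0, "y": 0, "z": 0, "ax": 0, "ay": 0, "az": 0}, {"x": 0, "y": 0, "z": 0, "ax": 0, "ay": 0, "az": 0}, {"x": 0, "y": 0, "z": 0, "ax": 0, "ay": 0, "az": 0}, {"x": 0, "y": 0, "z": 0, "ax": 0, "ay": 0, "az": 0}])

```text
time_s: 5.9
tool_pos: [0.5522, 0.0266, 0.1244]
tool_rot: [180.0, 0.0, 2.0]
force: [0.8, -0.3, 0.2]
grip_width: 0.0043
grasp_force: 0.0
```

```bash
python3 - <<'E'
from h import *
st(); im=env.read_camera('side'); a=im[165:225,210:300,::-1]; a=(255*(a/255.)**.6).astype(np.uint8)
cv2.imwrite('pics/c5.png',cv2.resize(a,None,fx=7,fy=7,interpolation=cv2.INTER_CUBIC))
E
```

```text
{'time_s': 5.9, 'tool_pos': [0.5522, 0.0266, 0.1244], 'tool_rot': [179.9963, 0.0025, 2.0111], 'force': [0.8421, -0.2829, 0.2401], 'wrist_torque': [0.0318, 0.028, -0.0129], 'grip_width': 0.0043, 'grasp_force': 0.0, 'qpos': [29.7577, 12.1767, -39.5424, 100.4612, 8.2048, 70.2821, -99.9205]}
```

View pics/c5.png

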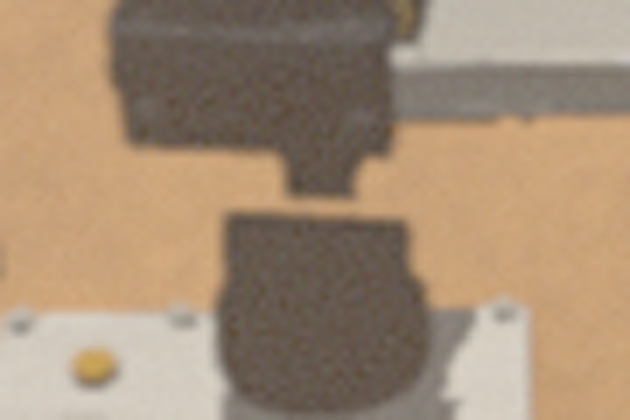

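>>> jog_arm(motion=[{"x": 0.1, "y": 0, "z": 0, "ax": 0, "ay": 0, "az": 0}, {"x": 0, "y": 0, "z": 0, "ax": 0, "ay": 0, "az": 0}, {"x": 0, "y": 0, "z": 0, "ax": 0, "ay": 0, "az": 0}, {"x": 0, "y": 0, "z": 0, "ax": 0, "ay": 0, "az": 0}, {"x": 0, "y": 0, "z": 0, "ax": 0, "ay": 0, "az": 0}], claw=-0.1)

```text
time_s: 6.45
tool_pos: [0.5532, 0.0266, 0.1244]
tool_rot: [180.0, 0.0, 2.0]
force: [-0.5, -0.3, 0.4]
grip_width: 0.035
grasp_force: 0.0
```

>>> jog_arm(motion=[{"x": 0, "y": 0, "z": 0.3, "ax": 0, "ay": 0, "az": 0}, {"x": 0, "y": 0, "z": 0.3, "ax": 0, "ay": 0, "az": 0}, {"x": 0, "y": 0, "z": 0.3, "ax": 0, "ay": 0, "az": 0}, {"x": 0, "y": 0, "z": 0.3, "ax": 0, "ay": 0, "az": 0}, {"x": 0, "y": 0, "z": 0.3, "ax": 0, "ay": 0, "az": 0}])

```text
time_s: 6.95
tool_pos: [0.5531, 0.0266, 0.109]
tool_rot: [180.0, 0.0, 2.0]
force: [0.6, 0.3, 0.2]
grip_width: 0.0391
grasp_force: 0.0
```

>>> jog_arm(motion=[{"x": 0, "y": 0, "z": 0.3, "ax": 0, "ay": 0, "az": 0}, {"x": 0, "y": 0, "z": 0.3, "ax": 0, "ay": 0, "az": 0}, {"x": 0, "y": 0, "z": 0.3, "ax": 0, "ay": 0, "az": 0}, {"x": 0, "y": 0, "z": 0.3, "ax": 0, "ay": 0, "az": 0}, {"x": 0, "y": 0, "z": 0.3, "ax": 0, "ay": 0, "az": 0}])

```text
time_s: 7.45
tool_pos: [0.5532, 0.0266, 0.0942]
tool_rot: [180.0, 0.0, 2.0]
force: [-0.4, 0.1, -0.3]
grip_width: 0.0393
grasp_force: 0.0
```

>>> jog_arm(motion=[{"x": 0, "y": 0, "z": 0.2, "ax": 0, "ay": 0, "az": 0}, {"x": 0, "y": 0, "z": 0, "ax": 0, "ay": 0, "az": 0}, {"x": 0, "y": 0, "z": 0, "ax": 0, "ay": 0, "az": 0}, {"x": 0, "y": 0, "z": 0, "ax": 0, "ay": 0, "az": 0}, {"x": 0, "y": 0, "z": 0, "ax": 0, "ay": 0, "az": 0}], claw=-0.75, squeeze=12)

```text
time_s: 7.95
tool_pos: [0.5533, 0.0271, 0.0926]
tool_rot: [-180.0, -0.0, 2.0]
force: [0.7, 0.3, -0.1]
grip_width: 0.0139
grasp_force: 12.0
```

```bash
python3 - <<'E'
from h import *
st()
E
```

```text
{'time_s': 7.95, 'tool_pos': [0.5533, 0.0271, 0.0926], 'tool_rot': [-179.9738, -0.0188, 2.0253], 'force': [0.6527, 0.2575, -0.0687], 'wrist_torque': [0.115, 0.005, 0.0295], 'grip_width': 0.0139, 'grasp_force': 11.9894, 'qpos': [29.1526, 14.0592, -39.2541, 102.4112, 9.5952, 66.885, -101.0186]}
```

>>> jog_arm(motion=[{"x": 0, "y": 0, "z": 0, "ax": 0, "ay": 0, "az": 0}, {"x": 0, "y": 0, "z": 0, "ax": 0, "ay": 0, "az": 0}, {"x": 0, "y": 0, "z": 0, "ax": 0, "ay": 0, "az": -0.8}, {"x": 0, "y": 0, "z": 0, "ax": 0, "ay": 0, "az": -0.8}, {"x": 0, "y": 0, "z": 0, "ax": 0, "ay": 0, "az": -0.8}], claw=-1, squeeze=50)

```text
time_s: 8.45
tool_pos: [0.5533, 0.0268, 0.0926]
tool_rot: [-180.0, -0.0, 4.5]
force: [-0.5, 1.6, 1.4]
grip_width: 0.0138
grasp_force: 50.0
```

```bash
python3 - <<'E'
from h import *
st()
E
```

```text
{'time_s': 8.45, 'tool_pos': [0.5533, 0.0268, 0.0926], 'tool_rot': [-179.9993, -0.0115, 4.4809], 'force': [-0.4689, 1.5707, 1.3916], 'wrist_torque': [0.2822, 0.1784, -0.0291], 'grip_width': 0.0138, 'grasp_force': 49.9967, 'qpos': [29.4301, 14.1216, -39.5608, 102.402, 9.7255, 66.9103, -98.6326]}
```

>>> jog_arm(motion=[{"x": 0, "y": 0, "z": 0, "ax": 0, "ay": 0, "az": -1}, {"x": 0, "y": 0, "z": 0, "ax": 0, "ay": 0, "az": -1}, {"x": 0, "y": 0, "z": 0, "ax": 0, "ay": 0, "az": -1}, {"x": 0, "y": 0, "z": 0, "ax": 0, "ay": 0, "az": -1}, {"x": 0, "y": 0, "z": 0, "ax": 0, "ay": 0, "az": -1}])

```text
time_s: 8.95
tool_pos: [0.5534, 0.0263, 0.0926]
tool_rot: [180.0, -0.0, 9.5]
force: [-0.8, -0.0, 3.1]
grip_width: 0.0139
grasp_force: 50.0
```

```bash
python3 - <<'E'
from h import *
st()
E
```

```text
{'time_s': 8.95, 'tool_pos': [0.5534, 0.0263, 0.0926], 'tool_rot': [179.9691, -0.012, 9.4857], 'force': [-0.7665, -0.0334, 3.0859], 'wrist_torque': [0.0298, 0.1, -0.0564], 'grip_width': 0.0139, 'grasp_force': 49.9962, 'qpos': [29.9988, 14.2475, -40.2084, 102.3837, 9.9769, 66.9458, -93.7826]}
```

>>> jog_arm(motion=[{"x": 0, "y": 0.02, "z": -0.05, "ax": 0, "ay": 0, "az": -0.5}, {"x": 0, "y": 0.02, "z": 0, "ax": 0, "ay": 0, "az": -0.5}, {"x": 0, "y": 0.02, "z": 0, "ax": 0, "ay": 0, "az": -0.5}, {"x": 0, "y": 0, "z": 0, "ax": 0, "ay": 0, "az": -0.5}, {"x": 0, "y": 0, "z": 0, "ax": 0, "ay": 0, "az": -0.5}])

```text
time_s: 9.45
tool_pos: [0.5532, 0.026, 0.0927]
tool_rot: [-180.0, 0.0, 11.9]
force: [1.1, 0.8, -1.3]
grip_width: 0.0133
grasp_force: 50.0
```

```bash
python3 - <<'E'
from h import *
st()
E
```

```text
{'time_s': 9.45, 'tool_pos': [0.5532, 0.026, 0.0927], 'tool_rot': [-179.9959, 0.0113, 11.9494], 'force': [1.0572, 0.776, -1.3302], 'wrist_torque': [0.1841, -0.2689, -0.1033], 'grip_width': 0.0133, 'grasp_force': 49.9958, 'qpos': [30.3154, 14.3096, -40.5245, 102.3661, 10.0443, 66.9927, -91.3321]}
```

>>> jog_arm(motion=[{"x": 0, "y": 0.01, "z": 0, "ax": 0, "ay": 0, "az": -0.5}, {"x": 0, "y": 0, "z": 0, "ax": 0, "ay": 0, "az": -0.5}, {"x": 0, "y": 0.01, "z": 0, "ax": 0, "ay": 0, "az": -0.5}, {"x": 0, "y": 0, "z": 0, "ax": 0, "ay": 0, "az": -0.5}, {"x": 0, "y": 0.01, "z": 0, "ax": 0, "ay": 0, "az": -0.5}])

```text
time_s: 9.95
tool_pos: [0.5531, 0.0258, 0.0927]
tool_rot: [-180.0, 0.0, 14.5]
force: [0.3, 0.7, -3.4]
grip_width: 0.0132
grasp_force: 50.0
```

```bash
python3 - <<'E'
from h import *
st()
E
```

```text
{'time_s': 9.95, 'tool_pos': [0.5531, 0.0258, 0.0927], 'tool_rot': [-179.9925, 0.0313, 14.4527], 'force': [0.2796, 0.6595, -3.359], 'wrist_torque': [0.2995, -0.211, -0.106], 'grip_width': 0.0132, 'grasp_force': 49.9972, 'qpos': [30.6153, 14.3745, -40.8509, 102.3545, 10.153, 67.0334, -88.8858]}
```

>>> jog_arm(motion=[{"x": 0, "y": 0.01, "z": 0.02, "ax": 0, "ay": 0, "az": -0.5}, {"x": 0, "y": 0, "z": 0, "ax": 0, "ay": 0, "az": -0.5}, {"x": 0, "y": 0.01, "z": 0, "ax": 0, "ay": 0, "az": -0.5}, {"x": 0, "y": 0, "z": 0, "ax": 0, "ay": 0, "az": -0.5}, {"x": 0, "y": 0.01, "z": 0, "ax": 0, "ay": 0, "az": -0.5}])

```text
time_s: 10.45
tool_pos: [0.5532, 0.0255, 0.0927]
tool_rot: [-180.0, 0.0, 17.0]
force: [-1.0, 1.3, -1.2]
grip_width: 0.0139
grasp_force: 50.0
```

```bash
python3 - <<'E'
from h import *
st()
E
```

```text
{'time_s': 10.45, 'tool_pos': [0.5532, 0.0255, 0.0927], 'tool_rot': [-179.9966, 0.0315, 16.9557], 'force': [-1.0065, 1.2566, -1.2039], 'wrist_torque': [0.1856, 0.1251, -0.1076], 'grip_width': 0.0139, 'grasp_force': 49.9968, 'qpos': [30.913, 14.4507, -41.1794, 102.3372, 10.279, 67.0529, -86.4497]}
```

>>> jog_arm(motion=[{"x": 0, "y": 0.01, "z": 0, "ax": 0, "ay": 0, "az": -0.6}, {"x": 0, "y": 0, "z": 0, "ax": 0, "ay": 0, "az": -0.6}, {"x": 0, "y": 0.01, "z": 0, "ax": 0, "ay": 0, "az": -0.6}, {"x": 0, "y": 0, "z": 0, "ax": 0, "ay": 0, "az": -0.6}, {"x": 0, "y": 0.01, "z": 0, "ax": 0, "ay": 0, "az": -0.6}])

```text
time_s: 10.95
tool_pos: [0.5534, 0.0251, 0.0927]
tool_rot: [-180.0, 0.0, 20.0]
force: [-1.5, 1.5, 0.2]
grip_width: 0.0137
grasp_force: 50.0
```

```bash
python3 - <<'E'
from h import *
st()
E
```

```text
{'time_s': 10.95, 'tool_pos': [0.5534, 0.0251, 0.0927], 'tool_rot': [-179.9984, 0.0235, 19.9613], 'force': [-1.5312, 1.4931, 0.2402], 'wrist_torque': [0.2302, 0.3271, -0.0415], 'grip_width': 0.0137, 'grasp_force': 49.997, 'qpos': [31.2731, 14.5428, -41.5754, 102.3139, 10.4268, 67.0716, -83.5213]}
```

>>> jog_arm(motion=[{"x": 0, "y": 0.01, "z": 0, "ax": 0, "ay": 0, "az": -0.6}, {"x": 0, "y": 0.01, "z": 0, "ax": 0, "ay": 0, "az": -0.6}, {"x": 0, "y": 0.01, "z": 0, "ax": 0, "ay": 0, "az": -0.6}, {"x": 0, "y": 0.01, "z": 0, "ax": 0, "ay": 0, "az": -0.6}, {"x": 0, "y": 0.01, "z": 0, "ax": 0, "ay": 0, "az": -0.6}])

```text
time_s: 11.45
tool_pos: [0.5534, 0.0251, 0.0927]
tool_rot: [-180.0, 0.0, 23.0]
force: [-2.3, 2.4, -1.1]
grip_width: 0.0137
grasp_force: 50.0
```

```bash
python3 - <<'E'
from h import *
st()
E
```

```text
{'time_s': 11.45, 'tool_pos': [0.5534, 0.0251, 0.0927], 'tool_rot': [-179.9684, 0.0252, 22.9646], 'force': [-2.3231, 2.3743, -1.1104], 'wrist_torque': [0.5032, 0.6124, -0.1551], 'grip_width': 0.0137, 'grasp_force': 50.0226, 'qpos': [31.6354, 14.6438, -41.982, 102.2852, 10.5503, 67.1073, -80.5924]}
```

>>> jog_arm(motion=[{"x": 0, "y": -0.02, "z": 0, "ax": 0, "ay": 0, "az": -0.4}, {"x": 0, "y": 0, "z": 0, "ax": 0, "ay": 0, "az": -0.4}, {"x": 0, "y": 0, "z": 0, "ax": 0, "ay": 0, "az": -0.4}, {"x": 0, "y": 0, "z": 0, "ax": 0, "ay": 0, "az": -0.4}, {"x": 0, "y": 0, "z": 0, "ax": 0, "ay": 0, "az": -0.4}])

```text
time_s: 11.95
tool_pos: [0.5533, 0.0252, 0.0926]
tool_rot: [-180.0, 0.0, 24.9]
force: [-4.2, 2.0, -0.2]
grip_width: 0.0138
grasp_force: 50.1
```

```bash
python3 - <<'E'
from h import *
st()
E
```

```text
{'time_s': 11.95, 'tool_pos': [0.5533, 0.0252, 0.0926], 'tool_rot': [-179.971, 0.0267, 24.9497], 'force': [-4.1593, 1.9818, -0.2065], 'wrist_torque': [0.7237, 0.8187, -0.2792], 'grip_width': 0.0138, 'grasp_force': 50.0543, 'qpos': [31.853, 14.6955, -42.264, 102.289, 10.6492, 67.1198, -78.7017]}
```

>>> jog_arm(motion=[{"x": -0.02, "y": -0.02, "z": 0, "ax": 0, "ay": 0, "az": -0.4}, {"x": 0, "y": -0.01, "z": 0, "ax": 0, "ay": 0, "az": -0.4}, {"x": 0, "y": 0, "z": 0, "ax": 0, "ay": 0, "az": -0.4}, {"x": 0, "y": 0, "z": 0, "ax": 0, "ay": 0, "az": -0.4}, {"x": 0, "y": 0, "z": 0, "ax": 0, "ay": 0, "az": -0.2}])

```text
time_s: 12.45
tool_pos: [0.5533, 0.0252, 0.0927]
tool_rot: [-180.0, -0.0, 26.7]
force: [-3.8, 3.0, -0.4]
grip_width: 0.0133
grasp_force: 50.1
```

```bash
python3 - <<'E'
from h import *
st()
E
```

```text
{'time_s': 12.45, 'tool_pos': [0.5533, 0.0252, 0.0927], 'tool_rot': [-179.9906, -0.001, 26.7282], 'force': [-3.7617, 2.9888, -0.3763], 'wrist_torque': [0.8573, 0.7327, -0.3799], 'grip_width': 0.0133, 'grasp_force': 50.1165, 'qpos': [32.0692, 14.7126, -42.5136, 102.3144, 10.7275, 67.0975, -76.9832]}
```

>>> jog_arm(motion=[{"x": 0, "y": -0.02, "z": 0, "ax": 0, "ay": 0, "az": -0.4}, {"x": 0, "y": 0, "z": 0, "ax": 0, "ay": 0, "az": -0.4}, {"x": 0, "y": 0, "z": 0, "ax": 0, "ay": 0, "az": -0.4}, {"x": 0, "y": 0, "z": 0, "ax": 0, "ay": 0, "az": -0.4}, {"x": 0, "y": 0, "z": 0, "ax": 0, "ay": 0, "az": 0}])

```text
time_s: 12.95
tool_pos: [0.5533, 0.0251, 0.0927]
tool_rot: [180.0, -0.0, 28.3]
force: [-2.6, 2.1, -2.5]
grip_width: 0.0137
grasp_force: 50.2
```

```bash
python3 - <<'E'
from h import *
st()
E
```

```text
{'time_s': 12.95, 'tool_pos': [0.5533, 0.0251, 0.0927], 'tool_rot': [179.9929, -0.0003, 28.3103], 'force': [-2.595, 2.0513, -2.4814], 'wrist_torque': [0.6484, 0.4884, -0.4673], 'grip_width': 0.0137, 'grasp_force': 50.1782, 'qpos': [32.2511, 14.7481, -42.7344, 102.3192, 10.8155, 67.1053, -75.4678]}
```

>>> jog_arm(motion=[{"x": 0, "y": 0, "z": 0, "ax": 0, "ay": 0, "az": 0}, {"x": 0, "y": 0, "z": 0, "ax": 0, "ay": 0, "az": 0}, {"x": 0, "y": 0, "z": 0, "ax": 0, "ay": 0, "az": 0}, {"x": 0, "y": 0, "z": 0, "ax": 0, "ay": 0, "az": 0}, {"x": 0, "y": 0, "z": 0, "ax": 0, "ay": 0, "az": 0}])

```text
time_s: 13.45
tool_pos: [0.5533, 0.0251, 0.0927]
tool_rot: [180.0, 0.0, 28.3]
force: [-3.0, 2.8, -2.4]
grip_width: 0.0136
grasp_force: 50.2
```

>>> jog_arm(motion=[{"x": 0, "y": 0, "z": 0, "ax": 0, "ay": 0, "az": 0}, {"x": 0, "y": 0, "z": 0, "ax": 0, "ay": 0, "az": 0}, {"x": 0, "y": 0, "z": 0, "ax": 0, "ay": 0, "az": 0}, {"x": 0, "y": 0, "z": 0, "ax": 0, "ay": 0, "az": 0}, {"x": 0, "y": 0, "z": 0, "ax": 0, "ay": 0, "az": 0}])

```text
time_s: 13.95
tool_pos: [0.5533, 0.0252, 0.0927]
tool_rot: [180.0, 0.0, 28.3]
force: [-2.1, 1.6, -3.9]
grip_width: 0.0135
grasp_force: 50.2
```

>>> jog_arm(motion=[{"x": 0, "y": 0, "z": 0, "ax": 0, "ay": 0, "az": 0}, {"x": 0, "y": 0, "z": 0, "ax": 0, "ay": 0, "az": 0}, {"x": 0, "y": 0, "z": 0, "ax": 0, "ay": 0, "az": 0}, {"x": 0, "y": 0, "z": 0, "ax": 0, "ay": 0, "az": 0}, {"x": 0, "y": 0, "z": 0, "ax": 0, "ay": 0, "az": 0}])

```text
time_s: 14.45
tool_pos: [0.5533, 0.0252, 0.0927]
tool_rot: [180.0, 0.0, 28.3]
force: [-1.0, 2.5, -3.6]
grip_width: 0.0135
grasp_force: 50.2
```

```bash
python3 - <<'E'
from h import *
st()
E
```

```text
{'time_s': 14.45, 'tool_pos': [0.5533, 0.0252, 0.0927], 'tool_rot': [179.9905, 0.0028, 28.3057], 'force': [-0.9737, 2.4731, -3.6344], 'wrist_torque': [0.5111, 0.2183, -0.4742], 'grip_width': 0.0135, 'grasp_force': 50.1725, 'qpos': [32.2455, 14.745, -42.7326, 102.318, 10.8161, 67.1107, -75.4763]}
```

>>> jog_arm(motion=[{"x": 0, "y": 0, "z": 0, "ax": 0, "ay": 0, "az": 0.6}, {"x": 0, "y": 0, "z": 0.1, "ax": 0, "ay": 0, "az": 0.6}, {"x": 0, "y": 0, "z": 0.15, "ax": 0, "ay": 0, "az": 0}, {"x": 0, "y": 0, "z": 0.15, "ax": 0, "ay": 0, "az": 0}, {"x": 0, "y": 0, "z": 0.15, "ax": 0, "ay": 0, "az": 0}], squeeze=60)

```text
time_s: 14.95
tool_pos: [0.5541, 0.0254, 0.0904]
tool_rot: [179.9, -0.0, 27.1]
force: [-7.6, 1.6, 16.2]
grip_width: 0.0135
grasp_force: 60.1
```

```bash
python3 - <<'E'
from h import *
st()
E
```

```text
{'time_s': 14.95, 'tool_pos': [0.5541, 0.0254, 0.0904], 'tool_rot': [179.8856, -0.0409, 27.1088], 'force': [-7.6405, 1.646, 16.1648], 'wrist_torque': [0.3082, 1.9878, -0.3095], 'grip_width': 0.0135, 'grasp_force': 60.1218, 'qpos': [31.9766, 14.8788, -42.5481, 102.4365, 10.9947, 66.8011, -76.8543]}
```

>>> jog_arm(motion=[{"x": -0.04, "y": -0.02, "z": 0, "ax": 0, "ay": 0, "az": 1}, {"x": -0.04, "y": -0.02, "z": 0, "ax": 0, "ay": 0, "az": 1}, {"x": 0, "y": 0, "z": 0.05, "ax": 0, "ay": 0, "az": 0}, {"x": 0, "y": 0, "z": 0.1, "ax": 0, "ay": 0, "az": 0}, {"x": 0, "y": 0, "z": 0.1, "ax": 0, "ay": 0, "az": 0}])

```text
time_s: 15.45
tool_pos: [0.5539, 0.0255, 0.0877]
tool_rot: [179.8, -0.1, 25.2]
force: [-3.9, 1.2, 10.4]
grip_width: 0.0135
grasp_force: 60.0
```

```bash
python3 - <<'E'
from h import *
st()
E
```

```text
{'time_s': 15.45, 'tool_pos': [0.5539, 0.0255, 0.0877], 'tool_rot': [179.8492, -0.1413, 25.1556], 'force': [-3.9138, 1.1776, 10.4018], 'wrist_torque': [0.4292, 1.1093, -0.0586], 'grip_width': 0.0135, 'grasp_force': 60.0232, 'qpos': [31.7379, 14.8698, -42.2506, 102.7286, 10.9737, 66.3638, -78.8019]}
```

>>> jog_arm(motion=[{"x": -0.02, "y": 0, "z": 0.1, "ax": 0, "ay": 0, "az": 0}, {"x": -0.02, "y": -0.02, "z": 0.1, "ax": 0, "ay": 0, "az": 0}, {"x": 0, "y": 0, "z": 0.1, "ax": 0, "ay": 0, "az": 0}, {"x": 0, "y": 0, "z": 0.05, "ax": 0, "ay": 0, "az": 0}, {"x": 0, "y": 0, "z": 0, "ax": 0, "ay": 0, "az": 0}])

```text
time_s: 15.95
tool_pos: [0.5539, 0.0255, 0.0845]
tool_rot: [179.8, -0.2, 25.2]
force: [-4.7, 2.3, 13.2]
grip_width: 0.0131
grasp_force: 60.0
```

```bash
python3 - <<'E'
from h import *
st()
E
```

```text
{'time_s': 15.95, 'tool_pos': [0.5539, 0.0255, 0.0845], 'tool_rot': [179.8289, -0.1855, 25.1617], 'force': [-4.7359, 2.3033, 13.2041], 'wrist_torque': [0.3549, 1.2565, -0.0445], 'grip_width': 0.0131, 'grasp_force': 60.0295, 'qpos': [31.6873, 15.0235, -42.2146, 102.9652, 11.1194, 65.9704, -78.9121]}
```

>>> jog_arm(motion=[{"x": 0, "y": 0.015, "z": 0, "ax": 0, "ay": 0, "az": -1.5}, {"x": 0, "y": 0.015, "z": 0, "ax": 0, "ay": 0, "az": -1.5}, {"x": 0, "y": 0.015, "z": 0, "ax": 0, "ay": 0, "az": -1.5}, {"x": 0, "y": 0.015, "z": 0, "ax": 0, "ay": 0, "az": -1.5}, {"x": 0, "y": 0.015, "z": 0, "ax": 0, "ay": 0, "az": -1.5}])

```text
time_s: 16.45
tool_pos: [0.5549, 0.0249, 0.0848]
tool_rot: [179.8, -0.2, 32.7]
force: [-3.2, 2.0, 12.7]
grip_width: 0.0138
grasp_force: 60.0
```

```bash
python3 - <<'E'
from h import *
st()
E
```

```text
{'time_s': 16.45, 'tool_pos': [0.5549, 0.0249, 0.0848], 'tool_rot': [179.7658, -0.2282, 32.7134], 'force': [-3.1738, 1.9808, 12.7184], 'wrist_torque': [0.3897, 0.9844, -0.0419], 'grip_width': 0.0138, 'grasp_force': 60.0335, 'qpos': [32.6227, 15.2888, -43.2716, 102.8681, 11.5488, 66.0065, -71.601]}
```

>>> jog_arm(motion=[{"x": 0, "y": 0.02, "z": 0, "ax": 0, "ay": 0, "az": -2}, {"x": 0, "y": 0.02, "z": 0, "ax": 0, "ay": 0, "az": -2}, {"x": 0, "y": 0.02, "z": 0, "ax": 0, "ay": 0, "az": -2}, {"x": 0, "y": 0.02, "z": 0, "ax": 0, "ay": 0, "az": -2}, {"x": 0, "y": 0.02, "z": 0, "ax": 0, "ay": 0, "az": -2}])

```text
time_s: 16.95
tool_pos: [0.5553, 0.0242, 0.0847]
tool_rot: [179.8, -0.2, 42.7]
force: [-4.1, 1.4, 13.1]
grip_width: 0.0132
grasp_force: 60.0
```

```bash
python3 - <<'E'
from h import *
st()
E
```

```text
{'time_s': 16.95, 'tool_pos': [0.5553, 0.0242, 0.0847], 'tool_rot': [179.7591, -0.1689, 42.7311], 'force': [-4.0516, 1.3838, 13.1091], 'wrist_torque': [0.4011, 1.0152, -0.0916], 'grip_width': 0.0132, 'grasp_force': 60.0336, 'qpos': [33.8616, 15.7002, -44.7157, 102.7627, 12.1363, 66.1461, -61.9517]}
```

>>> jog_arm(motion=[{"x": 0, "y": 0.02, "z": 0, "ax": 0, "ay": 0, "az": -2}, {"x": 0, "y": 0.02, "z": 0, "ax": 0, "ay": 0, "az": -2}, {"x": 0, "y": 0.02, "z": 0, "ax": 0, "ay": 0, "az": -2}, {"x": 0, "y": 0.02, "z": 0, "ax": 0, "ay": 0, "az": -2}, {"x": 0, "y": 0.02, "z": 0, "ax": 0, "ay": 0, "az": -2}])

```text
time_s: 17.45
tool_pos: [0.5557, 0.0237, 0.0846]
tool_rot: [179.8, -0.1, 52.7]
force: [-6.0, 1.6, 13.7]
grip_width: 0.0132
grasp_force: 60.0
```

>>> jog_arm(motion=[{"x": 0, "y": 0.02, "z": 0, "ax": 0, "ay": 0, "az": -2}, {"x": 0, "y": 0.02, "z": 0, "ax": 0, "ay": 0, "az": -2}, {"x": 0, "y": 0.02, "z": 0, "ax": 0, "ay": 0, "az": -2}, {"x": 0, "y": 0, "z": 0, "ax": 0, "ay": 0, "az": 0}, {"x": 0, "y": 0, "z": 0, "ax": 0, "ay": 0, "az": 0}])

```text
time_s: 17.95
tool_pos: [0.556, 0.0236, 0.0845]
tool_rot: [179.8, -0.1, 58.7]
force: [-4.4, 3.0, 13.6]
grip_width: 0.0136
grasp_force: 60.0
```

```bash
python3 - <<'E'
from h import *
st()
E
```

```text
{'time_s': 17.95, 'tool_pos': [0.556, 0.0236, 0.0845], 'tool_rot': [179.7849, -0.0805, 58.6727], 'force': [-4.3642, 2.9592, 13.6158], 'wrist_torque': [0.4638, 1.2136, -0.021], 'grip_width': 0.0136, 'grasp_force': 60.0336, 'qpos': [35.8379, 16.4604, -47.1175, 102.5695, 13.1843, 66.4092, -46.7201]}
```

>>> jog_arm(motion=[{"x": 0, "y": 0, "z": 0, "ax": 0, "ay": 0, "az": -1.2}, {"x": 0, "y": 0, "z": 0, "ax": 0, "ay": 0, "az": -1.2}, {"x": 0, "y": 0, "z": 0, "ax": 0, "ay": 0, "az": -1.2}, {"x": 0, "y": 0, "z": 0, "ax": 0, "ay": 0, "az": -1.2}, {"x": 0, "y": 0, "z": 0, "ax": 0, "ay": 0, "az": -1}])

```text
time_s: 18.45
tool_pos: [0.5563, 0.0234, 0.0846]
tool_rot: [179.7, -0.1, 64.5]
force: [-4.6, 0.5, 13.4]
grip_width: 0.0135
grasp_force: 60.0
```

```bash
python3 - <<'E'
from h import *
st()
E
```

```text
{'time_s': 18.45, 'tool_pos': [0.5563, 0.0234, 0.0846], 'tool_rot': [179.7465, -0.0645, 64.4972], 'force': [-4.5787, 0.5438, 13.4471], 'wrist_torque': [0.4884, 1.1188, -0.1593], 'grip_width': 0.0135, 'grasp_force': 60.042, 'qpos': [36.583, 16.703, -48.0328, 102.5387, 13.5833, 66.4665, -41.1793]}
```

>>> jog_arm(motion=[{"x": 0, "y": 0, "z": 0, "ax": 0, "ay": 0, "az": -0.8}, {"x": 0, "y": 0, "z": 0, "ax": 0, "ay": 0, "az": -0.7}, {"x": 0, "y": 0, "z": -0.2, "ax": 0, "ay": 0, "az": 0}, {"x": 0, "y": 0, "z": -0.2, "ax": 0, "ay": 0, "az": 0}, {"x": 0, "y": 0, "z": -0.2, "ax": 0, "ay": 0, "az": 0}])

```text
time_s: 18.95
tool_pos: [0.556, 0.0233, 0.0894]
tool_rot: [179.8, -0.1, 65.9]
force: [-1.3, 1.9, 4.4]
grip_width: 0.0133
grasp_force: 60.0
```

```bash
python3 - <<'E'
from h import *
st()
E
```

```text
{'time_s': 18.95, 'tool_pos': [0.556, 0.0233, 0.0894], 'tool_rot': [179.7795, -0.0762, 65.9461], 'force': [-1.3135, 1.9497, 4.3764], 'wrist_torque': [0.5896, 0.3759, -0.0987], 'grip_width': 0.0133, 'grasp_force': 60.0142, 'qpos': [36.9471, 16.4425, -48.3669, 102.2512, 13.3541, 66.9957, -39.5347]}
```

>>> jog_arm(motion=[{"x": 0, "y": 0, "z": -0.15, "ax": 0, "ay": 0, "az": 0}, {"x": 0, "y": 0, "z": -0.15, "ax": 0, "ay": 0, "az": 0}, {"x": 0, "y": 0, "z": -0.15, "ax": 0, "ay": 0, "az": 0}, {"x": 0, "y": 0, "z": -0.15, "ax": 0, "ay": 0, "az": 0}, {"x": 0, "y": 0, "z": -0.15, "ax": 0, "ay": 0, "az": 0}])

```text
time_s: 19.45
tool_pos: [0.5549, 0.023, 0.0948]
tool_rot: [179.9, -0.1, 65.9]
force: [2.2, 3.4, -0.3]
grip_width: 0.0135
grasp_force: 60.0
```

```bash
python3 - <<'E'
from h import *
st()
E
```

```text
{'time_s': 19.45, 'tool_pos': [0.5549, 0.023, 0.0948], 'tool_rot': [179.9193, -0.0715, 65.9151], 'force': [2.1838, 3.4202, -0.2791], 'wrist_torque': [0.7157, -0.9057, -0.0437], 'grip_width': 0.0135, 'grasp_force': 59.9975, 'qpos': [37.1671, 16.0855, -48.4698, 101.9431, 12.945, 67.6475, -39.2226]}
```

>>> jog_arm(motion=[{"x": 0.04, "y": 0, "z": -0.2, "ax": 0, "ay": 0, "az": 0}, {"x": 0.04, "y": 0.01, "z": -0.2, "ax": 0, "ay": 0, "az": 0}, {"x": 0, "y": 0, "z": -0.2, "ax": 0, "ay": 0, "az": 0}, {"x": 0, "y": 0, "z": -0.2, "ax": 0, "ay": 0, "az": 0}, {"x": 0, "y": 0, "z": -0.2, "ax": 0, "ay": 0, "az": 0}])

```text
time_s: 19.95
tool_pos: [0.5543, 0.0231, 0.1037]
tool_rot: [-180.0, 0.0, 65.9]
force: [3.7, 2.5, -4.4]
grip_width: 0.0132
grasp_force: 60.0
```

```bash
python3 - <<'E'
from h import *
st()
E
```

```text
{'time_s': 19.95, 'tool_pos': [0.5543, 0.0231, 0.1037], 'tool_rot': [-179.9633, 0.0039, 65.8992], 'force': [3.7174, 2.5406, -4.3516], 'wrist_torque': [0.6062, -1.1295, -0.032], 'grip_width': 0.0132, 'grasp_force': 59.9988, 'qpos': [37.3487, 15.5944, -48.6272, 101.3238, 12.4839, 68.725, -38.9107]}
```

>>> jog_arm(motion=[{"x": 0.05, "y": 0.06, "z": -0.3, "ax": 0, "ay": 0, "az": 0}, {"x": 0, "y": 0, "z": -0.3, "ax": 0, "ay": 0, "az": 0}, {"x": 0, "y": 0, "z": -0.4, "ax": 0, "ay": 0, "az": 0}, {"x": 0, "y": 0, "z": -0.5, "ax": 0, "ay": 0, "az": 0}, {"x": 0, "y": 0, "z": -0.5, "ax": 0, "ay": 0, "az": 0}])

```text
time_s: 20.45
tool_pos: [0.555, 0.0233, 0.1252]
tool_rot: [-180.0, 0.0, 65.9]
force: [0.5, 0.3, -1.6]
grip_width: 0.0131
grasp_force: 60.0
```

>>> jog_arm(motion=[{"x": 0, "y": 0, "z": -1, "ax": 0, "ay": 0, "az": 0}, {"x": 0, "y": 0, "z": -1, "ax": 0, "ay": 0, "az": 0}, {"x": 0, "y": 0, "z": -1, "ax": 0, "ay": 0, "az": 0}, {"x": 0, "y": 0, "z": -1, "ax": 0, "ay": 0, "az": 0}, {"x": 0, "y": 0, "z": -1, "ax": 0, "ay": 0, "az": 0}])

```text
time_s: 20.95
tool_pos: [0.5553, 0.0237, 0.1758]
tool_rot: [180.0, 0.0, 65.9]
force: [-0.1, -0.1, -1.3]
grip_width: 0.0137
grasp_force: 60.0
```

```bash
python3 - <<'E'
from h import *
st()
t=env.camera_params('top')
# tray corners (top rim) from top0
c=np.mean([at_z(t,uv,.028) for uv in[(361,178),(406,171),(415,227),(370,236)]],0); print(c)
q=env.camera_params('side'); print(np.mean([at_z(q,uv,.028) for uv in[(257,151),(314,151),(316,179),(253,180)]],0), [at_z(q,uv,.028).round(3).tolist() for uv in[(257,151),(314,151),(316,179),(253,180)]])
im=env.read_camera('side'); a=im[100:260,180:380,::-1]; a=(255*(a/255.)**.7).astype(np.uint8)
cv2.imwrite('pics/c6.png',cv2.resize(a,None,fx=3.7,fy=3.7,interpolation=cv2.INTER_CUBIC))
E
```

```text
{'time_s': 20.95, 'tool_pos': [0.5553, 0.0237, 0.1758], 'tool_rot': [179.9794, 0.0011, 65.9109], 'force': [-0.0699, -0.1474, -1.3483], 'wrist_torque': [-0.0337, -0.0633, 0.028], 'grip_width': 0.0137, 'grasp_force': 59.9884, 'qpos': [38.6812, 12.0681, -49.5387, 96.0036, 9.4379, 76.2622, -36.5713]}
[ 0.53913511 -0.33020675  0.028     ]
[ 0.53544438 -0.30448574  0.028     ] [[0.636, -0.376, 0.028], [0.455, -0.396, 0.028], [0.436, -0.236, 0.028], [0.615, -0.21, 0.028]]
```

View pics/c6.png

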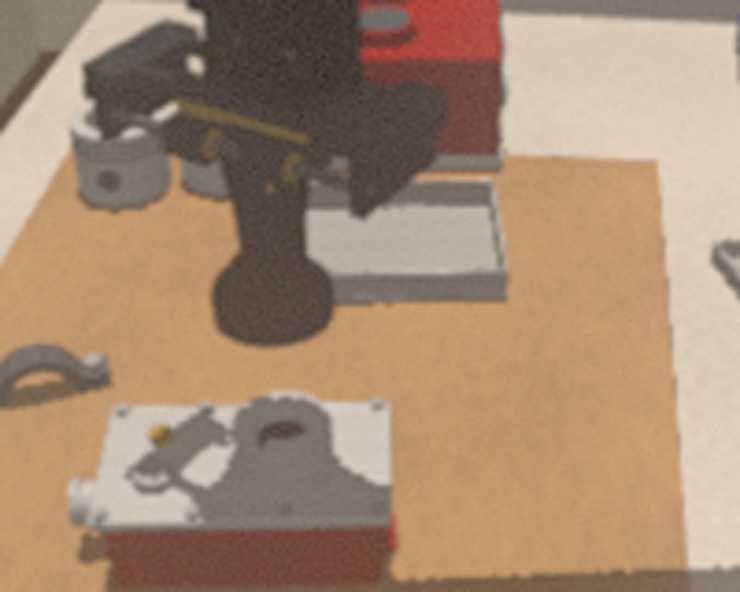

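>>> jog_arm(motion=[{"x": 0, "y": 0, "z": -0.5, "ax": 0, "ay": 0, "az": -6}, {"x": 0, "y": 0, "z": -0.5, "ax": 0, "ay": 0, "az": -6}, {"x": 0, "y": 0, "z": 0, "ax": 0, "ay": 0, "az": -6}, {"x": 0, "y": 0, "z": 0, "ax": 0, "ay": 0, "az": -6}, {"x": -1, "y": 0, "z": 0, "ax": 0, "ay": 0, "az": 0}])

```text
time_s: 21.5
tool_pos: [0.5551, 0.0152, 0.1849]
tool_rot: [180.0, -0.1, 90.1]
force: [0.5, 0.8, -1.7]
grip_width: 0.0133
grasp_force: 60.0
```

>>> jog_arm(motion=[{"x": -2, "y": -0.1, "z": 0, "ax": 0, "ay": 0, "az": 0}, {"x": -3, "y": -0.2, "z": 0, "ax": 0, "ay": 0, "az": 0}, {"x": -3, "y": -0.2, "z": 0, "ax": 0, "ay": 0, "az": 0}, {"x": -3, "y": -0.2, "z": 0, "ax": 0, "ay": 0, "az": 0}, {"x": -3, "y": -0.2, "z": 0, "ax": 0, "ay": 0, "az": 0}])

```text
time_s: 22.0
tool_pos: [0.5455, -0.1286, 0.1848]
tool_rot: [-180.0, 0.0, 89.7]
force: [1.0, 0.5, -1.4]
grip_width: 0.0134
grasp_force: 60.0
```

>>> jog_arm(motion=[{"x": -3, "y": -0.1, "z": 0, "ax": 0, "ay": 0, "az": 0}, {"x": -3, "y": -0.2, "z": 0, "ax": 0, "ay": 0, "az": 0}, {"x": -3, "y": -0.1, "z": 0, "ax": 0, "ay": 0, "az": 0}, {"x": -3, "y": -0.1, "z": 0, "ax": 0, "ay": 0, "az": 0}, {"x": -3, "y": -0.1, "z": 0, "ax": 0, "ay": 0, "az": 0}])

```text
time_s: 22.5
tool_pos: [0.539, -0.2786, 0.1847]
tool_rot: [-180.0, 0.0, 89.7]
force: [0.3, 0.2, -1.7]
grip_width: 0.0134
grasp_force: 60.0
```

>>> jog_arm(motion=[{"x": -2.4, "y": 0, "z": 0, "ax": 0, "ay": 0, "az": 0}, {"x": -1.2, "y": 0, "z": 0, "ax": 0, "ay": 0, "az": 0}, {"x": 0, "y": 0, "z": 0, "ax": 0, "ay": 0, "az": 0}, {"x": 0, "y": 0, "z": 0, "ax": 0, "ay": 0, "az": 0}, {"x": 0, "y": 0, "z": 0, "ax": 0, "ay": 0, "az": 0}])

```text
time_s: 23.0
tool_pos: [0.5405, -0.31, 0.185]
tool_rot: [180.0, -0.0, 90.1]
force: [0.6, 0.2, -1.0]
grip_width: 0.0135
grasp_force: 60.0
```

```bash
python3 - <<'E'
from h import *
st(); print(delta([.540,-.322,.03]))
E
```

```text
{'time_s': 23.0, 'tool_pos': [0.5405, -0.31, 0.185], 'tool_rot': [179.9802, -0.0388, 90.0693], 'force': [0.6325, 0.2275, -0.994], 'wrist_torque': [-0.0497, -0.08, 0.0506], 'grip_width': 0.0135, 'grasp_force': 59.9884, 'qpos': [60.4848, 19.7232, -41.796, 85.9522, 13.1857, 79.3599, 17.9966]}
[-1.215 -0.052 15.5  ]
```

>>> jog_arm(motion=[{"x": -1.2, "y": 0, "z": 1, "ax": 0, "ay": 0, "az": 0}, {"x": 0, "y": 0, "z": 2.5, "ax": 0, "ay": 0, "az": 0}, {"x": 0, "y": 0, "z": 3, "ax": 0, "ay": 0, "az": 0}, {"x": 0, "y": 0, "z": 3, "ax": 0, "ay": 0, "az": 0}, {"x": 0, "y": 0, "z": 2.5, "ax": 0, "ay": 0, "az": 0}])

```text
time_s: 23.5
tool_pos: [0.5389, -0.3242, 0.0624]
tool_rot: [-179.9, -0.0, 89.9]
force: [0.2, 0.0, -1.0]
grip_width: 0.0137
grasp_force: 60.0
```

>>> jog_arm(motion=[{"x": 0, "y": 0, "z": 1.0, "ax": 0, "ay": 0, "az": 0}, {"x": 0, "y": 0, "z": 0.8, "ax": 0, "ay": 0, "az": 0}, {"x": 0, "y": 0, "z": 0.8, "ax": 0, "ay": 0, "az": 0}, {"x": 0, "y": 0, "z": 0.8, "ax": 0, "ay": 0, "az": 0}, {"x": 0, "y": 0, "z": 0.6, "ax": 0, "ay": 0, "az": 0}])

```text
time_s: 24.0
tool_pos: [0.5401, -0.3246, 0.0248]
tool_rot: [180.0, 0.0, 89.9]
force: [0.1, -0.2, -1.3]
grip_width: 0.0133
grasp_force: 60.0
```

```bash
python3 - <<'E'
from h import *
st()
im=env.read_camera('side'); a=im[110:210,220:340,::-1]; a=(255*(a/255.)**.7).astype(np.uint8)
cv2.imwrite('pics/c7.png',cv2.resize(a,None,fx=5,fy=5,interpolation=cv2.INTER_CUBIC))
E
```

```text
{'time_s': 24.0, 'tool_pos': [0.5401, -0.3246, 0.0248], 'tool_rot': [179.9592, 0.0442, 89.9085], 'force': [0.0592, -0.2359, -1.2635], 'wrist_torque': [-0.0325, -0.1063, 0.0153], 'grip_width': 0.0133, 'grasp_force': 59.9883, 'qpos': [58.9644, 27.9115, -38.6844, 95.1158, 19.0806, 63.67, 14.8856]}
```

>>> jog_arm(motion=[{"x": 0, "y": 0, "z": 0.3, "ax": 0, "ay": 0, "az": 0}, {"x": 0, "y": 0, "z": 0.3, "ax": 0, "ay": 0, "az": 0}, {"x": 0, "y": 0, "z": 0.3, "ax": 0, "ay": 0, "az": 0}, {"x": 0, "y": 0, "z": 0.3, "ax": 0, "ay": 0, "az": 0}, {"x": 0, "y": 0, "z": 0.1, "ax": 0, "ay": 0, "az": 0}])

```text
time_s: 24.55
tool_pos: [0.5395, -0.3243, 0.0114]
tool_rot: [-180.0, -0.0, 89.9]
force: [-0.3, 0.3, -1.9]
grip_width: 0.0136
grasp_force: 60.0
```

>>> jog_arm(motion=[{"x": 0, "y": 0, "z": 0.05, "ax": 0, "ay": 0, "az": 0}, {"x": 0, "y": 0, "z": 0.05, "ax": 0, "ay": 0, "az": 0}, {"x": 0, "y": 0, "z": 0.05, "ax": 0, "ay": 0, "az": 0}, {"x": 0, "y": 0, "z": 0.05, "ax": 0, "ay": 0, "az": 0}, {"x": 0, "y": 0, "z": 0, "ax": 0, "ay": 0, "az": 0}])

```text
time_s: 25.05
tool_pos: [0.5399, -0.3245, 0.0107]
tool_rot: [180.0, 0.0, 89.9]
force: [-2.1, 1.3, 4.5]
grip_width: 0.0132
grasp_force: 60.0
```

>>> jog_arm(motion=[{"x": 0, "y": 0, "z": -0.05, "ax": 0, "ay": 0, "az": 0}, {"x": 0, "y": 0, "z": 0, "ax": 0, "ay": 0, "az": 0}, {"x": 0, "y": 0, "z": 0, "ax": 0, "ay": 0, "az": 0}, {"x": 0, "y": 0, "z": 0, "ax": 0, "ay": 0, "az": 0}, {"x": 0, "y": 0, "z": 0, "ax": 0, "ay": 0, "az": 0}], claw=-0.3, squeeze=10)

```text
time_s: 25.55
tool_pos: [0.5397, -0.3243, 0.0101]
tool_rot: [-180.0, -0.0, 89.9]
force: [0.1, 0.1, -0.3]
grip_width: 0.0301
grasp_force: 0.0
```

>>> jog_arm(motion=[{"x": 0, "y": 0, "z": -0.5, "ax": 0, "ay": 0, "az": 0}, {"x": 0, "y": 0, "z": -1, "ax": 0, "ay": 0, "az": 0}, {"x": 0, "y": 0, "z": -1.5, "ax": 0, "ay": 0, "az": 0}, {"x": 0, "y": 0, "z": -2, "ax": 0, "ay": 0, "az": 0}, {"x": 0, "y": 0, "z": -3, "ax": 0, "ay": 0, "az": 0}])

```text
time_s: 26.05
tool_pos: [0.5391, -0.324, 0.0911]
tool_rot: [-179.9, -0.0, 89.9]
force: [0.4, 0.2, -0.9]
grip_width: 0.0305
grasp_force: 0.0
```

>>> jog_arm(motion=[{"x": 0, "y": 0, "z": -3, "ax": 0, "ay": 0, "az": 0}, {"x": 0, "y": 0, "z": -3, "ax": 0, "ay": 0, "az": 0}, {"x": 0, "y": 0, "z": -3, "ax": 0, "ay": 0, "az": 0}, {"x": 0, "y": 0, "z": -2, "ax": 0, "ay": 0, "az": 0}, {"x": 0, "y": 0, "z": 0, "ax": 0, "ay": 0, "az": 0}])

```text
time_s: 26.55
tool_pos: [0.5421, -0.3249, 0.2055]
tool_rot: [179.6, 0.3, 89.9]
force: [0.8, -0.5, 0.5]
grip_width: 0.0302
grasp_force: 0.0
```

```bash
python3 - <<'E'
from h import *
st()
im=env.read_camera('side'); a=im[100:220,190:350,::-1]; a=(255*(a/255.)**.7).astype(np.uint8)
cv2.imwrite('pics/c8.png',cv2.resize(a,None,fx=5,fy=5,interpolation=cv2.INTER_CUBIC))
E
```

```text
{'time_s': 26.55, 'tool_pos': [0.5421, -0.3249, 0.2055], 'tool_rot': [179.6226, 0.2527, 89.9276], 'force': [0.7815, -0.5392, 0.4795], 'wrist_torque': [-0.0045, -0.0799, 0.0077], 'grip_width': 0.0302, 'grasp_force': 0.0, 'qpos': [60.9442, 19.8623, -41.5983, 83.3729, 13.2926, 81.2905, 19.0658]}
```

View pics/c8.png

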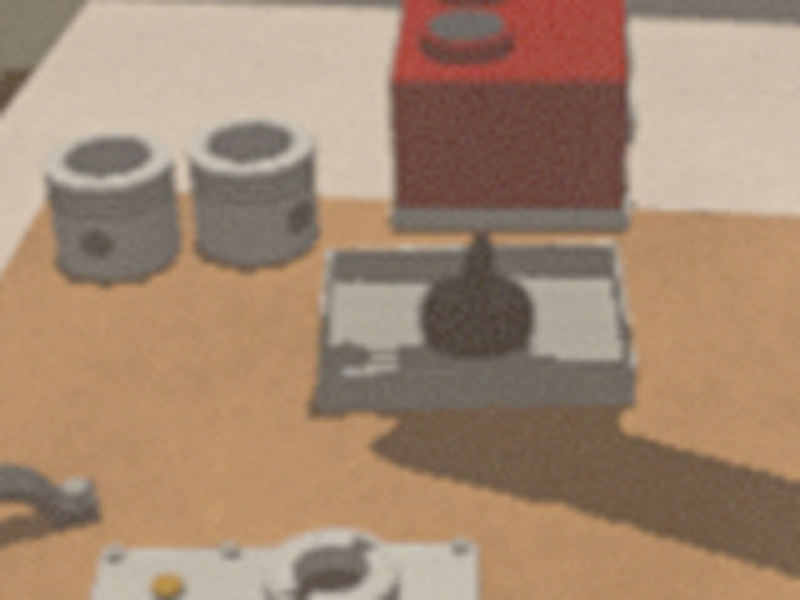

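The picture shows the cap standing upright near the middle of the larger tray (crop about 477, 300). The neck is open, the neighbouring parts are where they were, and the gripper is clear of everything.

```bash
python3 -c "
from cell import env
print(env.sign_off())"
```

```text
the job is handed in; nothing more can be done
None
```

The cap was held against its first stop for about 1.5 s, then pressed, turned past the stop and lifted off; it now stands upright in the large tray, released, and the job is handed in (verdict not shown).

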